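Ready the cheese portioner for the next block

ROBOT

A 6-joint arm with a two-finger parallel gripper is mounted at the origin on the work surface. World frame = base frame: x ahead of the robot, y to its left, z up, the work surface at z = 0. Lengths are in mm, angles in rad, forces in N, time in s.
With the tool pointing down it reaches from about 375 to 825 mm from the base axis. Payload 5.5 kg.
Tool frame: the origin (TCP) lies at the very end of the fingers, on their centre line; the grasp point (between the pads) lies 19 mm behind it; z points along the fingers, y is the line along which they close (so a half turn about z gives the same grasp; the last joint's range is limited). The gripper opens to 85 mm and grips with 20 to 120 N. Pads are 22 mm wide; open, the fingers measure 114 mm over their backs; the gripper's body (76 mm by 85 mm) begins 54 mm behind the grasp point. The pads swing forward as they close: fully open they stand 13 mm farther back than shut.
Start: joints at [-1.27, 0.314, -0.047, 1.21, 0, 1.571], TCP at [177.767, -573.056, 231.299] pointing down, gripper open.
Joint ranges: [-2.67, 2.67], [-0.69, 1.73], [-1.03, 1.25], [-2.08, 2.16], [-1.42, 1.45], [-3.14, 3.14]. Speed limits (rad/s): [2.39, 2.39, 3.01, 3.14, 3.14, 3.14].

INTERFACE

Orientations are given as a unit quaternion [w, x, y, z].
In Python, from bench import arm, snapshot, workorder gives the robot as it stands. The module is installed in compiled form; this text tells all that it offers.
- The arm moves only by the shell command python3 -m pendant 'ROWS' [FORCE]. ROWS is JSON, a list of rows, each an object of numbers: "dx", "dy", "dz": the shift along the tool's x, y, z normalised to -1 to 1, where 1 is 0.03 m; "ax", "ay", "az": the turn, a rotation vector about the tool's x, y, z normalised to -1 to 1, where 1 is 0.15 rad; "hand": the opening, from 0 (shut) to 1 (fully open). A call has 1 to 20 rows; each row shifts and turns the commanded pose from where the row before left it, along the tool's axes as they then stand; what a row does not reach is not made up. A row lasts 1/10 s, in which the tool goes at most 50 mm and 8.59 degrees, less where a joint would pass 70% of its speed; a pose out of reach is approached as far as the arm can. A call with a number of a shift or a turn outside -1 to 1 is refused whole. A call with a gripper value outside its range is refused whole. The fingers move at their own pace and stop on an object; FORCE is the grip in N (left out, the last holds). Time passes only in rows, so rows that do not move let the fingers close. It gives the time, the measured TCP pose, the force, the opening and the grip force at its end, in the units of the state.
- arm.state(): the state, without advancing time (a new reading comes with each control period).
- snapshot(name): name is "scene" or "side" or "wrist"; returns a dict with "frame" (400x640x3 uint8, red, green, blue), "mtx" (3x3 intrinsics, pixels), "camera_from_world" (4x4, takes a point from world to camera coordinates); the wrist camera has in their place "tool_from_camera" (4x4, takes a point from camera to tool coordinates, whose origin is the TCP and whose axes are the flange's). Camera axes: x right, y down, z forward; pixel columns grow to the right and rows downward; lengths in mm; the calibration is good to about 2 mm. A picture is of the moment at which its call begins: read the wrist's pose just before it. There is no depth.
- workorder.job_done(): hands the job in; it is judged then, once.
The state is a dict: "time_s": time; "joints": joint angles; "joint_vel": joint speeds; "joint_torque": joint torques, N m; "position": TCP position; "ee_rot": TCP orientation; "contact_force": force on the tool from outside, world axes, zero at the start; "moment": the same for the moment, N m; "grip_width": finger opening in mm; "gripper_force": force on a finger pad.
Only numpy, scipy, OpenCV 4.12 (cv2) and the standard library are available. Lean on these libraries where they do the work, as an engineer would, in place of code of your own. Each camera call takes 0.05 s, during which the arm holds its last target. There are 200 camera calls.

TASK

Get the cheese portioner ready for the next order: first lay the rectangular block of cheese flat in the portioner's sliding carriage and let go of it, next push the carriage towards the wire frame until it clicks fully home, and then swing the thickness lever so that its pointed tip lines up with the small marker tab, and leave it there. Leave the round cheeses in the stock tray and the tin where they are.

Things in the scene. Friction and masses are not known exactly. Their poses are not given: they have to be found in the camera images.
- block: the only rectangular cheese, a cream block 105 (its x) x 56 (its y) x 50 mm (its z), about 0.3 kg; origin at the centre of its underside. It lies flat in the stock tray among round cheeses, in any of three places along the tray; tray floor 5 mm above the table, tray rim 22 mm high
- wheel_a: round cream cheese, 90 mm across, 50 mm high, loose in the stock tray, not to be moved (30 mm allowed); origin at the centre of its underside
- wheel_b: round tan cheese, 80 mm across, 42 mm high, loose in the stock tray, not to be moved (30 mm allowed); origin at the centre of its underside
- tin: closed round tin, 84 mm across, 60 mm high, loose on the table near the portioner, not to be moved (30 mm allowed); origin at the centre of its underside
- portioner: the portioner: fixed white-enamelled base 40 mm high, spanning x -140 to 120 and y -190 to 150 mm in its axes; origin on the table under it. +y is the carriage's sliding direction, towards an upright steel wire frame (128 mm wide, centred at x 60, y 135 mm, top 145 mm above the table); the -x side carries the lever
- carriage_floor (a point): centre of the inner floor of the grey plastic carriage, a shallow tray 100 (x) x 140 mm (y) inside, with walls 4 mm thick rising 14 mm above this floor; the floor is 58 mm above the table. Axes parallel to the portioner's
- carriage_handle (a point): top centre of the carriage's upright push handle at its -y end, a grey plate 70 mm wide (x), 14 mm thick (y) and 75 mm tall; its top is 125 mm above the table. It lies 115 mm from the carriage's centre. Axes parallel to the portioner's
- carriage (a joint): how far the carriage has slid in m along the portioner's +y, towards the wire frame; 0.090 is the end stop. A spring detent must be overcome over the last 14 mm (about 6 N) and then holds the carriage at 0.090
- lever (a joint): lever angle in rad about its vertical pivot, counterclockwise seen from above; 0 points along the portioner's -x; range -1.2 to 1.2. The lever stays where it is left
- lever_knob (a point): top centre of the lever's upright round black knob, 22 mm across and 50 mm tall (top 108 mm above the table, standing on a bar whose top is 58 mm above the table), 82 mm from the pivot. The x axis runs along the lever from the pivot to the tip
- lever_tip (a point): pointed tip of the steel lever, 110 mm from its pivot, 54 mm above the table. The x axis runs along the lever from the pivot to the tip
- marker_point (a point): where the lever's tip must stand (seen from above): 110 mm from the lever's pivot, just inside the marker, a fixed dark steel tab 14 mm long, 7 mm wide and 14 mm high on the base at the edge of the scale. The x axis runs outwards from the pivot, so the lever is right when its x axis has this direction
Things that resemble listed ones, but are neither listed nor needed, are in the scene too. What is shaped like the block but orange is not meant.

How it is judged (in metres and radians):
On the way, in this order (a step that is already met when the one before it is completed fails the run):
1. the block lies flat on the carriage's floor, released, before the carriage is home (x of block in the frame of carriage_floor between -0.03 and 0.03 m and y of block in the frame of carriage_floor between -0.03 and 0.03 m and z of block in the frame of carriage_floor between -0.004 and 0.006 m and angle between block's own z axis and vertical below 0.12 rad and contact force between block and the fingers below 0.2 N), for 0.2 s.
2. the carriage is home, past its detent, with the block lying in it (all of step 1 and value of joint carriage above 0.087 m), for 0.2 s.
3. the lever's tip stands at the marker (horizontal distance between lever_tip and marker_point below 0.007 m and velocity of joint lever between -0.05 and 0.05 rad/s), for 0.2 s.
At the end, for the whole second after the job is handed in: The block rests flat (within 7 degrees) on the carriage floor, within 30 mm of its centre along and across; the carriage is held home (over 87 of 90 mm); the lever rests with its tip within 7 mm (about 3.6 degrees) of the marker point seen from above (all of step 2 and all of step 3 and linear speed of block below 0.02 m/s); the robot touches nothing.
It fails at once if the larger round cheese in the stock tray is moved more than 30 mm (distance of wheel_a from where it was at the start of the episode above 0.03 m).
It fails at once if the smaller round cheese in the stock tray is moved more than 30 mm (distance of wheel_b from where it was at the start of the episode above 0.03 m).
It fails at once if the tin is moved more than 30 mm (distance of tin from where it was at the start of the episode above 0.03 m).
It also fails if it takes over 66 s, if anything falls off the work surface, if the arm or the gripper's body presses on something with over 40 N, if the wrist force passes 120 N, or if a joint passes its speed limit or range.

## Working session

There is one attempt and no reset: what is moved stays moved. The work goes in short steps, Python scripts to look and compute and a shell command to move; the robot and the scene stay as the last step left them, time stands still between calls to the robot, and variables do not carry over. Pictures are saved under pics/ and viewed, at most 10 in all, crops included, and the job is handed in when it is done.

```bash
mkdir -p pics
python3 - <<'E'
from bench import arm, snapshot
import cv2, numpy as np, pickle
print(arm.state())
for n in ("scene","side"):
    s=snapshot(n); pickle.dump(s,open(n+".pkl","wb")); cv2.imwrite(f"pics/{n}0.png",s["frame"][...,::-1])
    print(n,np.round(s["mtx"],1).tolist(),np.round(s["camera_from_world"],3).tolist())
s=snapshot("wrist"); print(np.round(s["tool_from_camera"],3).tolist())
E
```

```text
{'time_s': 0.0, 'joints': array([-1.27001252e+00,  3.14232888e-01, -4.81116738e-02,  1.21019671e+00,
       -2.57811859e-05,  1.57080837e+00]), 'joint_vel': array([ 4.22342642e-04,  1.73722451e-04,  1.96911842e-03, -8.88288479e-05,
        6.37515779e-04, -1.50378210e-03]), 'joint_torque': array([ 1.56140930e-03, -5.39586532e+01,  3.39752269e+01,  1.93671224e-02,
        3.81741829e-04,  5.45525822e-06]), 'position': array([ 177.57653805, -572.49575401,  230.41616537]), 'ee_rot': array([-8.60690209e-04,  9.88712961e-01,  1.49819623e-01, -1.43468698e-04]), 'contact_force': array([-0.87050322,  0.21418433,  0.52238499]), 'moment': array([-0.0276268 ,  0.03480226, -0.00793876]), 'gripper_force': 0.0, 'grip_width': 85.56706674130349}
scene [[477.9, 0.0, 322.1], [0.0, 477.9, 198.9], [0.0, 0.0, 1.0]] [[-0.129, 0.992, 0.01, 207.595], [0.782, 0.108, -0.613, -341.94], [-0.609, -0.071, -0.79, 1725.356], [0.0, 0.0, 0.0, 1.0]]
side [[437.6, 0.0, 309.3], [0.0, 437.6, 195.5], [0.0, 0.0, 1.0]] [[-0.911, -0.413, 0.005, 421.782], [-0.295, 0.641, -0.709, 337.335], [0.289, -0.647, -0.705, 1210.803], [0.0, 0.0, 0.0, 1.0]]
[[-0.001, -0.956, -0.294, 74.634], [1.0, -0.001, 0.0, -0.512], [-0.0, -0.294, 0.956, -142.842], [0.0, 0.0, 0.0, 1.0]]
```

View pics/scene0.png

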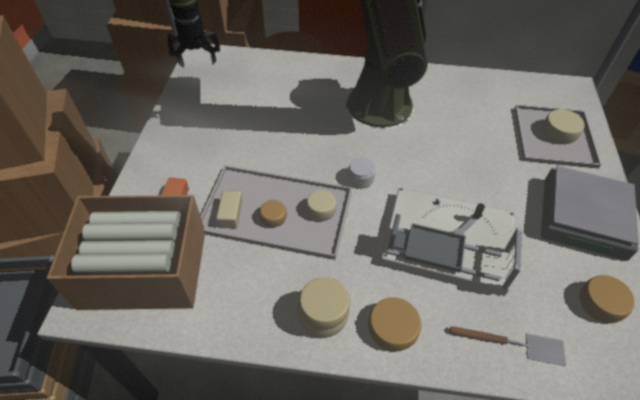

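View pics/side0.png

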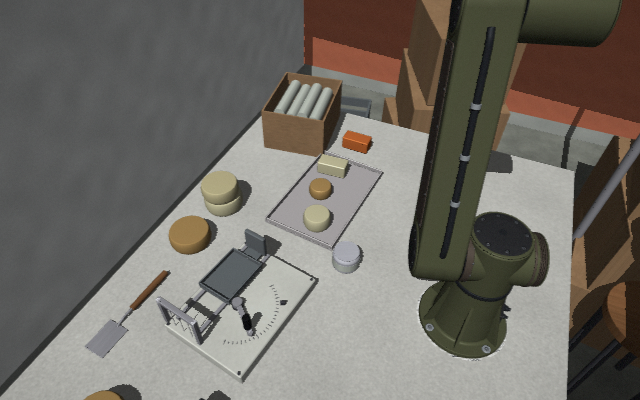

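The block candidates in the scene view are:
- **Cream block** at (230,208), or (332,166) in the side view. This is my choice.
- **Orange block** at (175,187), a decoy.
- **Round cheeses** at (273,213), (321,205), (325,305) and (565,125). These are not the block.

The carriage handle is at (399,240), the wire frame at (518,250), the knob at (478,211) and the marker at about (436,202). Next is a close crop to confirm.

```bash
cat > h.py <<'E'
import numpy as np, cv2, pickle
from scipy.spatial.transform import Rotation as R
def load(n): return pickle.load(open(n+".pkl","rb"))
def cam(s, st=None):
    """K, world_from_camera"""
    if "camera_from_world" in s: return s["mtx"], np.linalg.inv(s["camera_from_world"])
    q=st["ee_rot"]; T=np.eye(4); T[:3,:3]=R.from_quat(q,scalar_first=True).as_matrix(); T[:3,3]=st["position"]
    return s["mtx"], T@s["tool_from_camera"]
def ray(c,p):
    K,W=c; d=W[:3,:3]@np.linalg.solve(K,[p[0],p[1],1.]); return W[:3,3],d/np.linalg.norm(d)
def plane(c,p,z):
    o,d=ray(c,p); return o+d*(z-o[2])/d[2]
def tri(*cp):
    A=np.zeros((3,3));b=np.zeros(3);rs=[ray(c,p) for c,p in cp]
    for o,d in rs: M=np.eye(3)-np.outer(d,d);A+=M;b+=M@o
    X=np.linalg.solve(A,b); return X,[round(float(np.linalg.norm((np.eye(3)-np.outer(d,d))@(X-o))),1) for o,d in rs]
def proj(c,X):
    K,W=c; x=np.linalg.inv(W)@np.r_[X,1]; u=K@x[:3]; return u[:2]/u[2]
E
python3 - <<'E'
from h import *
sc,si=load("scene"),load("side")
def crop(s,x,y,w,h,k): return cv2.resize(s["frame"][y:y+h,x:x+w,::-1],None,fx=k,fy=k,interpolation=cv2.INTER_CUBIC)
im=np.zeros((600,800,3),np.uint8)
a=crop(sc,375,180,160,110,2.5); im[:275,:400]=a
b=crop(si,150,220,180,160,2.2); im[:352,404:800]=b[:352,:396]
c=crop(sc,200,160,160,100,2.4); im[280:520,:384]=c
d=crop(si,300,120,100,60,3.6); im[360:576,404:764]=d
cv2.imwrite("pics/crop1.png",im)
C,S=cam(sc),cam(si)
print(tri((C,(230,200)),(S,(332,160))), plane(C,(230,208),30),plane(S,(332,166),30))
for z,p in((58,(435,247)),(108,(478,208)),(125,(399,232))): print(plane(C,p,z))
E
```

```text
(array([ 552.62482656, -401.29412238,   67.77833486]), [3.2, 3.2]) [ 550.82626907 -409.33073298   30.        ] [ 555.92140019 -407.46374751   30.        ]
[623.51886912 177.639471    58.        ]
[514.00398257 286.11316569 108.        ]
[634.33510331  72.16488576 125.        ]
```

View pics/crop1.png

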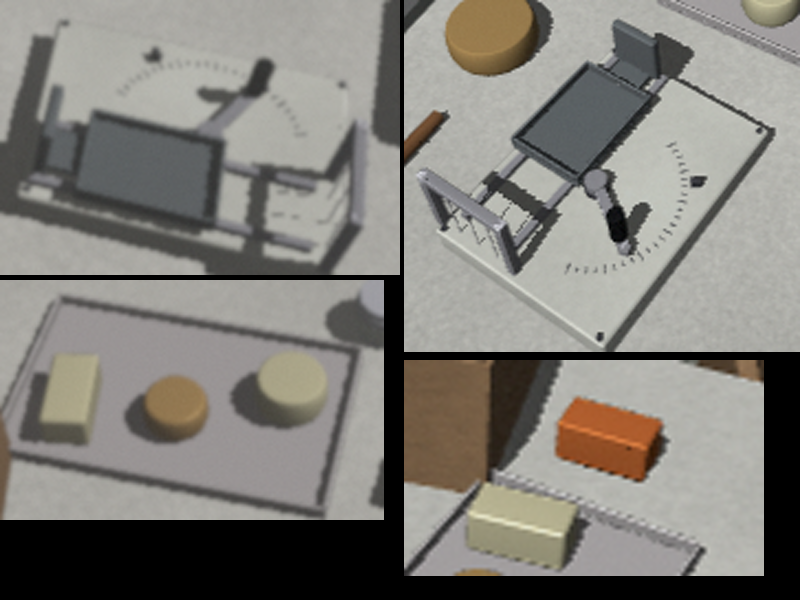

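The crop confirms the choice: the cream block, left in the tray at scene (230,208), is the only cream rectangle, and the orange one lies outside the tray. The marker is at scene (436,202), side (284,302). I'll fly the wrist camera over the block.

```bash
python3 -m pendant '[{"dx":1,"dy":-0.15},{"dx":1,"dy":-0.15},{"dx":1,"dy":-0.15},{"dx":1,"dy":-0.15},{"dx":1,"dy":-0.15},{"dx":1,"dy":-0.15},{"dx":1,"dy":-0.15},{"dx":1,"dy":-0.15},{"dx":1,"dy":-0.15},{"dx":1,"dy":-0.15},{"dx":1,"dy":-0.15},{"dx":0.8,"dy":-0.15},{"dz":0},{"dz":0}]'
python3 - <<'E'
from h import *
from bench import arm,snapshot
st=arm.state(); s=snapshot("wrist"); s["st"]=st; pickle.dump(s,open("w1.pkl","wb")); cv2.imwrite("pics/w1.png",s["frame"][...,::-1])
print(st["position"],st["ee_rot"],s["mtx"])
E
```

```text
[ 177.62485    -572.62458834  230.60387288] [-6.85879521e-04  9.88711031e-01  1.49833287e-01 -1.09039716e-04] [[296.74685046   0.         322.15477121]
 [  0.         296.74685046 198.32505737]
 [  0.           0.           1.        ]]$[0]: bad value
```

View pics/w1.png

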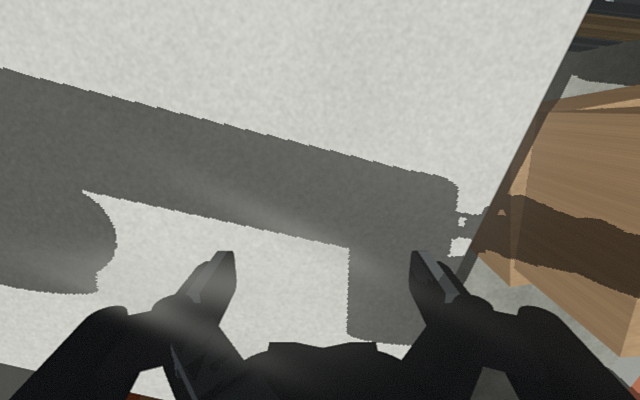

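That picture shows only bare table and the fingers, because the move was refused. The rows seem to need every key.

```bash
python3 -m pendant '[{"dx":1,"dy":-0.15,"dz":0,"ax":0,"ay":0,"az":0,"hand":1},{"dx":1,"dy":-0.15,"dz":0,"ax":0,"ay":0,"az":0,"hand":1},{"dx":1,"dy":-0.15,"dz":0,"ax":0,"ay":0,"az":0,"hand":1},{"dx":1,"dy":-0.15,"dz":0,"ax":0,"ay":0,"az":0,"hand":1},{"dx":1,"dy":-0.15,"dz":0,"ax":0,"ay":0,"az":0,"hand":1},{"dx":1,"dy":-0.15,"dz":0,"ax":0,"ay":0,"az":0,"hand":1},{"dx":1,"dy":-0.15,"dz":0,"ax":0,"ay":0,"az":0,"hand":1},{"dx":1,"dy":-0.15,"dz":0,"ax":0,"ay":0,"az":0,"hand":1},{"dx":1,"dy":-0.15,"dz":0,"ax":0,"ay":0,"az":0,"hand":1},{"dx":1,"dy":-0.15,"dz":0,"ax":0,"ay":0,"az":0,"hand":1},{"dx":1,"dy":-0.15,"dz":0,"ax":0,"ay":0,"az":0,"hand":1},{"dx":0.8,"dy":-0.15,"dz":0,"ax":0,"ay":0,"az":0,"hand":1},{"dx":0,"dy":0,"dz":0,"ax":0,"ay":0,"az":0,"hand":1},{"dx":0,"dy":0,"dz":0,"ax":0,"ay":0,"az":0,"hand":1}]'
python3 - <<'E'
from h import *
from bench import arm,snapshot
st=arm.state(); s=snapshot("wrist"); s["st"]=st; pickle.dump(s,open("w1.pkl","wb")); cv2.imwrite("pics/w1b.png",s["frame"][...,::-1])
print(st["position"],st["ee_rot"])
E
```

```text
time_s: 1.6
position: [499.9, -416.2, 230.8]
ee_rot: [-0.0, 0.989, 0.15, -0.0]
contact_force: [0.3, -0.2, 0.4]
grip_width: 85.3
gripper_force: 0.0
[ 499.94240336 -416.24647792  230.84009413] [-1.69284453e-04  9.88629357e-01  1.50372105e-01 -4.42401578e-04]
```

```bash
cat >> h.py <<'E'
def creamblobs(f,minA=80):
    hsv=cv2.cvtColor(f,cv2.COLOR_RGB2HSV)
    m=cv2.inRange(hsv,(20,45,120),(35,160,255))
    n,l,st,ce=cv2.connectedComponentsWithStats(m)
    return [(st[i].tolist(),np.round(ce[i],1).tolist(),(l==i).astype(np.uint8)) for i in range(1,n) if st[i,4]>minA]
E
python3 - <<'E'
from h import *
for n in("w1","scene","side"):
    s=load(n)
    for st,ce,m in creamblobs(s["frame"]):
        cs,_=cv2.findContours(m,cv2.RETR_EXTERNAL,cv2.CHAIN_APPROX_NONE); c=max(cs,key=cv2.contourArea)
        ap=cv2.approxPolyDP(c,0.03*cv2.arcLength(c,True),True)[:,0].tolist()
        r=cv2.minAreaRect(c); print(n,st,ce,ap)
w=load("w1");c=cam(w,w["st"]);print(proj(c,[552,-405,55]))
E
```

```text
w1 [181, 59, 67, 72, 3463] [212.8, 94.2] [[198, 62], [184, 107], [200, 126], [228, 129], [246, 108], [242, 78]]
w1 [320, 73, 48, 26, 84] [348.9, 81.7] [[320, 73], [363, 83], [365, 98], [367, 85]]
w1 [345, 100, 20, 74, 118] [354.4, 137.0] [[364, 100], [345, 173]]
scene [549, 110, 35, 26, 639] [566.5, 121.3] [[552, 111], [549, 120], [555, 127], [578, 135], [583, 128], [580, 117], [566, 110]]
scene [217, 191, 25, 34, 578] [229.4, 206.1] [[224, 191], [217, 218], [233, 219], [236, 224], [240, 194]]
scene [308, 191, 28, 25, 515] [322.0, 202.2] [[309, 196], [311, 208], [332, 214], [335, 202], [328, 192], [317, 191]]
scene [301, 278, 49, 53, 1831] [325.8, 301.2] [[315, 279], [302, 291], [302, 307], [316, 320], [340, 321], [338, 330], [348, 295], [333, 279]]
side [318, 154, 30, 24, 473] [331.7, 165.5] [[322, 154], [318, 171], [342, 177], [347, 160]]
side [201, 171, 38, 44, 1115] [217.8, 191.0] [[217, 171], [202, 180], [209, 211], [224, 214], [238, 197], [212, 203], [227, 195], [235, 177]]
side [304, 205, 26, 27, 529] [315.6, 217.1] [[321, 205], [312, 205], [304, 213], [304, 223], [310, 230], [319, 230], [328, 217], [328, 210]]
[327.13936836 128.5793971 ]
```

View pics/w1b.png

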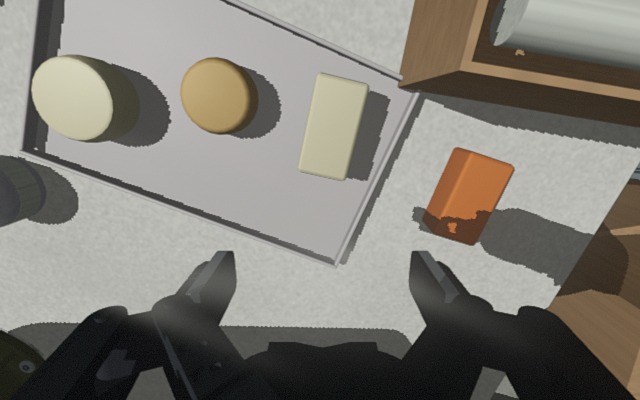

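The wrist view shows the cream block with its top at about (319,73), (367,83), (346,180) and (299,171). The orange decoy is separate at (468,197), and the round cheeses are at (70,97) and (217,95).

```bash
cat >> h.py <<'E'
def floodquad(f,seed,tol=12):
    g=cv2.GaussianBlur(f,(3,3),0).copy(); m=np.zeros((f.shape[0]+2,f.shape[1]+2),np.uint8)
    cv2.floodFill(g,m,seed,0,(tol,)*3,(tol,)*3,4|cv2.FLOODFILL_FIXED_RANGE|cv2.FLOODFILL_MASK_ONLY)
    m=cv2.morphologyEx(m[1:-1,1:-1],cv2.MORPH_OPEN,np.ones((3,3)))
    c=max(cv2.findContours(m,cv2.RETR_EXTERNAL,cv2.CHAIN_APPROX_NONE)[0],key=cv2.contourArea)
    return c
def quad(c):
    for e in np.arange(.01,.2,.005):
        a=cv2.approxPolyDP(cv2.convexHull(c),e*cv2.arcLength(c,True),True)[:,0]
        if len(a)<=4: return a
E
python3 - <<'E'
from h import *
w=load("w1");c=cam(w,w["st"])
C,S=cam(load("scene")),cam(load("side"))
q=quad(floodquad(w["frame"],(333,127),22)); print(q.tolist())
P=np.array([plane(c,p,55) for p in q]); ctr=P.mean(0)
print(P.round(1).tolist(),ctr,[np.linalg.norm(P[i]-P[(i+1)%4]).round(1) for i in range(4)])
e=[P[(i+1)%4]-P[i] for i in range(4)]; print([np.degrees(np.arctan2(v[1],v[0])).round(1) for v in e])
# side top-face corners and height check
for n,seed in(("side",(334,160)),("scene",(231,203))):
    s=load(n); q2=quad(floodquad(s["frame"],seed,14)); print(n,q2.tolist(),q2.mean(0)); print(tri((c,q.mean(0)),(cam(s),q2.mean(0))))
    print([plane(cam(s),p,55).round(0).tolist() for p in q2])
E
```

```text
[[36, 71], [219, 0], [409, 97], [332, 257]]
[[519.4, -112.3, 55.0], [633.6, -273.6, 55.0], [606.6, -475.0, 55.0], [410.8, -455.7, 55.0]] [ 542.58627228 -329.14884446   55.        ] [np.float64(197.6), np.float64(203.3), np.float64(196.7), np.float64(360.2)]
[np.float64(-54.7), np.float64(-97.6), np.float64(174.4), np.float64(72.4)]
side [[320, 159], [327, 155], [345, 163], [339, 166]] [332.75 160.75]
(array([ 542.08561979, -339.14041465,  113.96360994]), [12.2, 12.2])
[[601.0, -398.0, 55.0], [586.0, -430.0, 55.0], [509.0, -415.0, 55.0], [523.0, -391.0, 55.0]]
scene [[241, 191], [235, 218], [219, 217], [224, 191]] [229.75 204.25]
(array([ 575.17033456, -362.19125823,  118.16832605]), [33.0, 33.0])
[[503.0, -385.0, 55.0], [601.0, -379.0, 55.0], [604.0, -424.0, 55.0], [510.0, -434.0, 55.0]]
```

Run:
```python
from h import *
w=load("w1");c=cam(w,w["st"]); hsv=cv2.cvtColor(w["frame"],cv2.COLOR_RGB2HSV)
print(hsv[127,333],hsv[127,385],hsv[200,270])
m=((hsv[...,0]>15)&(hsv[...,0]<40)&(hsv[...,1]>22)).astype(np.uint8); m=cv2.morphologyEx(m,cv2.MORPH_OPEN,np.ones((3,3)))
n,l=cv2.connectedComponents(m); b=(l==l[127,333]).astype(np.uint8)
ct=cv2.findContours(b,0,1)[0][0]; q=quad(ct); r=cv2.boxPoints(cv2.minAreaRect(ct)); print(q.tolist(),r.round(1).tolist(),b.sum())
P=np.array([plane(c,p,55) for p in q]); e=np.roll(P,-1,0)-P
print(P.round(1).tolist(),P.mean(0),np.linalg.norm(e,axis=1),np.degrees(np.arctan2(e[:,1],e[:,0])))
for n,q2 in(("side",(332.5,160.7)),("scene",(229.8,204))): print(tri((c,q.mean(0)),(cam(load(n)),q2)))
```

```text
[ 27  39 189] [  8   6 176] [  8   6 174]
[[318, 73], [368, 86], [343, 180], [298, 169]] [[294.70001220703125, 170.1999969482422], [316.70001220703125, 71.19999694824219], [370.20001220703125, 83.0], [348.20001220703125, 182.0]] 5322
[[600.7, -380.1, 55.0], [604.1, -431.7, 55.0], [504.4, -438.4, 55.0], [501.6, -387.6, 55.0]] [ 552.69554849 -409.43193026   55.        ] [51.69723818 99.83904167 50.83323442 99.42727331] [ -86.29060394 -176.14637746   93.23855712    4.35311154]
(array([ 555.29037366, -408.99028385,   54.61909861]), [0.4, 0.4])
(array([ 554.19434871, -407.51567793,   53.46224207]), [1.8, 1.8])
```

Block: centre (553,-409), measured top height about 54 mm (expected 55), long axis at 4°. Next I turn by -13°, go above it and descend to a hover.

```bash
python3 -m pendant '[{"dx":0,"dy":0,"dz":0,"ax":0,"ay":0,"az":0.775,"hand":1},{"dx":0,"dy":0,"dz":0,"ax":0,"ay":0,"az":0.775,"hand":1},{"dx":0.89,"dy":-0.05,"dz":1,"ax":0,"ay":0,"az":0,"hand":1},{"dx":0.89,"dy":-0.05,"dz":1,"ax":0,"ay":0,"az":0,"hand":1},{"dx":0,"dy":0,"dz":1,"ax":0,"ay":0,"az":0,"hand":1},{"dx":0,"dy":0,"dz":1,"ax":0,"ay":0,"az":0,"hand":1},{"dx":0,"dy":0,"dz":0.5,"ax":0,"ay":0,"az":0,"hand":1},{"dx":0,"dy":0,"dz":0,"ax":0,"ay":0,"az":0,"hand":1},{"dx":0,"dy":0,"dz":0,"ax":0,"ay":0,"az":0,"hand":1}]'
python3 - <<'E'
from h import *
from bench import arm,snapshot
st=arm.state(); s=snapshot("wrist"); s["st"]=st; pickle.dump(s,open("w2.pkl","wb"))
c=cam(s,st); hsv=cv2.cvtColor(s["frame"],cv2.COLOR_RGB2HSV); print(st["position"],st["ee_rot"],proj(c,[553,-409,55]))
u,v=proj(c,[553,-409,55]).astype(int)
m=((hsv[...,0]>15)&(hsv[...,0]<40)&(hsv[...,1]>22)).astype(np.uint8); m=cv2.morphologyEx(m,cv2.MORPH_OPEN,np.ones((3,3)))
n,l=cv2.connectedComponents(m); b=(l==l[v-15,u]).astype(np.uint8); ct=max(cv2.findContours(b,0,1)[0],key=cv2.contourArea)
q=quad(ct); print(q.tolist(),[plane(c,p,55).round(1).tolist() for p in q])
r=ct[:,0]
for row in (v-80,v-50,v-20,v): 
    xs=r[abs(r[:,1]-row)<1,0]
    if len(xs): print(row,xs.min(),xs.max(),plane(c,(xs.min(),row),55)[:2],plane(c,(xs.max(),row),55)[:2])
E
```

```text
time_s: 2.55
position: [552.8, -410.8, 97.4]
ee_rot: [0.0, 0.999, 0.034, 0.0]
contact_force: [0.4, -0.9, 0.3]
grip_width: 85.1
gripper_force: 0.0
[ 552.7791404  -410.76186751   97.3889851 ] [2.94828595e-04 9.99433294e-01 3.36585463e-02 3.26581174e-04] [320.1374894 223.0503734]
[[352, 138], [359, 283], [289, 288], [278, 148]] [[610.3, -424.9, 55.0], [508.9, -439.7, 55.0], [501.5, -389.9, 55.0], [601.2, -379.7, 55.0]]
143 283 360 [ 604.436606   -382.68379042] [ 607.59885823 -430.1434164 ]
173 278 364 [ 585.33347265 -380.03959466] [ 588.96585934 -434.6465771 ]
203 280 363 [ 565.3464267  -381.81249027] [ 568.95480603 -436.15544514]
223 281 362 [ 551.30107495 -382.83423437] [ 554.89262938 -436.99170107]
```

Edges confirm centre y = -410 and yaw of about 4.5°. Descend and grip.

```bash
python3 -m pendant '[{"dx":0,"dy":0,"dz":0.9,"ax":0,"ay":0,"az":0,"hand":1},{"dx":0,"dy":0,"dz":0.9,"ax":0,"ay":0,"az":0,"hand":1},{"dx":0,"dy":0,"dz":0.85,"ax":0,"ay":0,"az":0,"hand":1},{"dx":0,"dy":0,"dz":0,"ax":0,"ay":0,"az":0,"hand":1},{"dx":0,"dy":0,"dz":0,"ax":0,"ay":0,"az":0,"hand":0.5},{"dx":0,"dy":0,"dz":0,"ax":0,"ay":0,"az":0,"hand":0.4},{"dx":0,"dy":0,"dz":0,"ax":0,"ay":0,"az":0,"hand":0.4},{"dx":0,"dy":0,"dz":0,"ax":0,"ay":0,"az":0,"hand":0.4},{"dx":0,"dy":0,"dz":0,"ax":0,"ay":0,"az":0,"hand":0.4}]' 40
```

```text
time_s: 3.5
position: [554.6, -411.1, 19.6]
ee_rot: [0.001, 0.999, 0.034, 0.002]
contact_force: [-0.6, 0.4, 6.4]
grip_width: 55.3
gripper_force: 44.9
```

Run:
```python
from h import *
# dark carriage floor & features in both static views
for n,seed in(("scene",(432,247)),("side",(233,275))):
    s=load(n); f=s["frame"]; q=quad(floodquad(f,seed,14)); print(n,q.tolist())
    P=np.array([plane(cam(s),p,58) for p in q]); e=np.roll(P,-1,0)-P
    print(P.round(1).tolist(),P.mean(0).round(1),np.linalg.norm(e,axis=1).round(1),np.degrees(np.arctan2(e[:,1],e[:,0])).round(1))
C,S=cam(load("scene")),cam(load("side"))
def sc(x,y): return (375+x/2.5,180+y/2.5)
def sd(x,y): return (150+(x-404)/2.2,220+y/2.2)
for nm,a,b in(("marker",(152,54),(698,181)),("knobtop",(264,66),(615,212)),("tip?",(258,93),(627,251)),("base_c1",(62,24),(770,131)),("base_c2",(345,83),(604,347))):
    print(nm,tri((C,sc(*a)),(S,sd(*b))))
```

```text
scene [[411, 228], [456, 238], [455, 265], [406, 254]]
[[570.0, 112.5, 58.0], [586.6, 235.1, 58.0], [672.5, 228.9, 58.0], [656.1, 100.6, 58.0]] [621.3 169.3  58. ] [123.7  86.2 129.4  86.9] [ 82.3  -4.1 -97.3 172.1]
side [[259, 252], [231, 296], [206, 283], [235, 250]]
[[594.3, 71.8, 58.0], [590.4, 235.0, 58.0], [675.6, 228.1, 58.0], [662.7, 94.9, 58.0]] [630.7 157.5  58. ] [163.2  85.5 133.8  72.2] [  91.4   -4.6  -95.5 -161.3]
marker (array([455.99055746, 185.28929287,  43.85041278]), [0.1, 0.1])
knobtop (array([504.97679288, 293.78222701, 105.57481107]), [0.8, 0.8])
tip? (array([491.92002802, 303.92540219,  40.4446757 ]), [2.5, 2.5])
base_c1 (array([410.05921139,  77.24605378,  30.57474114]), [4.7, 4.7])
base_c2 (array([459.82947566, 408.86069268,  34.05289605]), [0.8, 0.8])
```

The block is gripped (55.3 mm, 45 N). The portioner's y axis points at about 82°, so I lift and turn the block by +78°.

```bash
python3 -m pendant '[{"dx":0,"dy":0,"dz":-0.5,"ax":0,"ay":0,"az":0,"hand":0.4},{"dx":0,"dy":0,"dz":-1,"ax":0,"ay":0,"az":0,"hand":0.4},{"dx":0,"dy":0,"dz":-1,"ax":0,"ay":0,"az":0,"hand":0.4},{"dx":0,"dy":0,"dz":-1,"ax":0,"ay":0,"az":0,"hand":0.4},{"dx":0,"dy":0,"dz":-1,"ax":0,"ay":0,"az":0,"hand":0.4},{"dx":0,"dy":0,"dz":-1,"ax":0,"ay":0,"az":0,"hand":0.4},{"dx":0,"dy":0,"dz":-1,"ax":0,"ay":0,"az":0,"hand":0.4},{"dx":0,"dy":0,"dz":0,"ax":0,"ay":0,"az":-1,"hand":0.4},{"dx":0,"dy":0,"dz":0,"ax":0,"ay":0,"az":-1,"hand":0.4},{"dx":0,"dy":0,"dz":0,"ax":0,"ay":0,"az":-1,"hand":0.4},{"dx":0,"dy":0,"dz":0,"ax":0,"ay":0,"az":-1,"hand":0.4},{"dx":0,"dy":0,"dz":0,"ax":0,"ay":0,"az":-1,"hand":0.4},{"dx":0,"dy":0,"dz":0,"ax":0,"ay":0,"az":-1,"hand":0.4},{"dx":0,"dy":0,"dz":0,"ax":0,"ay":0,"az":-1,"hand":0.4},{"dx":0,"dy":0,"dz":0,"ax":0,"ay":0,"az":-1,"hand":0.4},{"dx":0,"dy":0,"dz":0,"ax":0,"ay":0,"az":-1,"hand":0.4},{"dx":0,"dy":0,"dz":0,"ax":0,"ay":0,"az":0,"hand":0.4}]'; python3 -c "
from bench import arm; s=arm.state(); print(s['joints'])"
```

```text
time_s: 5.2
position: [552.7, -409.8, 212.6]
ee_rot: [0.0, 0.759, 0.651, -0.0]
contact_force: [-0.3, 0.4, -3.2]
grip_width: 55.5
gripper_force: 43.7
[-6.37987327e-01  4.90913369e-01  1.69994386e-01  1.24988859e+00
 -6.19159526e-05  1.08493505e+00]
```

```bash
python3 -m pendant '[{"dx":0.5,"dy":-0.05,"dz":0,"ax":0,"ay":0,"az":0,"hand":0.4},{"dx":1,"dy":-0.05,"dz":0,"ax":0,"ay":0,"az":0,"hand":0.4},{"dx":1,"dy":-0.05,"dz":0,"ax":0,"ay":0,"az":0,"hand":0.4},{"dx":1,"dy":-0.05,"dz":0,"ax":0,"ay":0,"az":0,"hand":0.4},{"dx":1,"dy":-0.05,"dz":0,"ax":0,"ay":0,"az":0,"hand":0.4},{"dx":1,"dy":-0.05,"dz":0,"ax":0,"ay":0,"az":0,"hand":0.4},{"dx":1,"dy":-0.05,"dz":0,"ax":0,"ay":0,"az":0,"hand":0.4},{"dx":1,"dy":-0.05,"dz":0,"ax":0,"ay":0,"az":0,"hand":0.4},{"dx":1,"dy":-0.05,"dz":0,"ax":0,"ay":0,"az":0,"hand":0.4},{"dx":1,"dy":-0.05,"dz":0,"ax":0,"ay":0,"az":0,"hand":0.4},{"dx":1,"dy":-0.05,"dz":0,"ax":0,"ay":0,"az":0,"hand":0.4},{"dx":1,"dy":-0.05,"dz":0,"ax":0,"ay":0,"az":0,"hand":0.4},{"dx":1,"dy":-0.05,"dz":0,"ax":0,"ay":0,"az":0,"hand":0.4},{"dx":1,"dy":-0.05,"dz":0,"ax":0,"ay":0,"az":0,"hand":0.4},{"dx":1,"dy":-0.05,"dz":0,"ax":0,"ay":0,"az":0,"hand":0.4},{"dx":0.8,"dy":0,"dz":0,"ax":0,"ay":0,"az":0,"hand":0.4},{"dx":0,"dy":0,"dz":0,"ax":0,"ay":0,"az":0,"hand":0.4},{"dx":0,"dy":0,"dz":0,"ax":0,"ay":0,"az":0,"hand":0.4}]'
python3 - <<'E'
from h import *
from bench import arm,snapshot
st=arm.state(); s=snapshot("wrist"); s["st"]=st; pickle.dump(s,open("w3.pkl","wb")); cv2.imwrite("pics/w3.png",s["frame"][...,::-1])
print(st["position"],st["ee_rot"],st["joints"])
E
```

```text
time_s: 7.0
position: [599.9, 48.1, 212.1]
ee_rot: [0.0, 0.759, 0.651, -0.0]
contact_force: [-0.1, -0.5, -4.7]
grip_width: 55.5
gripper_force: 43.8
[599.85803014  48.06184035 212.08520561] [ 4.12141859e-05  7.59034641e-01  6.51050224e-01 -1.31213025e-04] [ 8.00727716e-02  3.24723152e-01 -7.56091550e-02  1.17062775e+00
 -2.21030453e-04  1.80373093e+00]
```

View pics/w3.png

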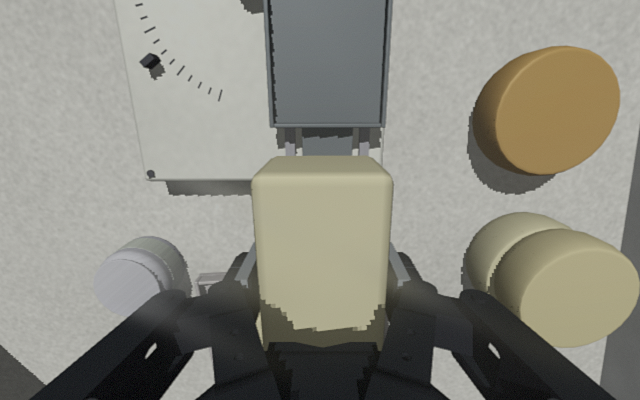

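The view shows the carriage's near end (wall top corners about (270,127) and (388,126)), the marker at (150,61) and a base corner at (150,174). The held block hides the handle. I'll compute the carriage pose.

Run:
```python
from h import *
w=load("w3");c=cam(w,w["st"]); f=w["frame"]; C,S=cam(load("scene")),cam(load("side"))
g=cv2.cvtColor(f,cv2.COLOR_RGB2GRAY).astype(int)
for v in (30,70,110): 
    r=g[v,255:400]; print(v,r[:22].tolist(),r[-30:].tolist())
print(g[112:134,310].tolist(), g[112:134,350].tolist())
for p in((270,127),(388,126),(266,20),(389,20)): print(p,plane(c,p,72))
print("mk",plane(c,(150,61),54),tri((C,(435.8,201.6)),(S,(283.6,302.3)),(c,(150,61))))
print("corner",plane(c,(150,174),40))
```

```text
30 [186, 184, 184, 182, 183, 183, 183, 185, 178, 143, 108, 118, 117, 87, 40, 37, 39, 50, 89, 121, 119, 119] [115, 114, 115, 115, 115, 116, 113, 113, 115, 114, 114, 115, 118, 101, 43, 39, 64, 107, 120, 108, 112, 145, 178, 177, 177, 173, 174, 174, 176, 175]
70 [183, 183, 183, 184, 183, 183, 183, 183, 184, 185, 183, 159, 110, 114, 113, 84, 42, 43, 85, 117, 117, 115] [111, 110, 113, 112, 113, 113, 111, 111, 112, 111, 113, 101, 59, 41, 75, 106, 114, 104, 119, 158, 171, 171, 169, 169, 169, 171, 173, 173, 177, 178]
110 [182, 183, 182, 182, 182, 182, 184, 182, 183, 181, 183, 181, 183, 168, 115, 108, 108, 87, 48, 46, 51, 86] [111, 110, 111, 110, 109, 110, 111, 111, 110, 96, 57, 49, 80, 108, 107, 106, 139, 173, 171, 169, 171, 174, 176, 177, 176, 174, 172, 170, 168, 168]
[110, 108, 109, 112, 109, 109, 109, 109, 109, 108, 102, 99, 126, 115, 100, 72, 52, 55, 54, 53, 57, 56] [109, 109, 109, 108, 108, 108, 108, 109, 107, 109, 100, 102, 123, 111, 100, 67, 51, 51, 57, 56, 50, 55]
(270, 127) [560.28394234 112.38676556  72.        ]
(388, 126) [668.66999435  96.53022015  72.        ]
(266, 20) [574.85868675 198.93400902  72.        ]
(389, 20) [677.18476152 183.09128955  72.        ]
mk [459.08749051 187.3391393   54.        ] (array([455.69757283, 186.84541821,  45.40165239]), [2.1, 0.5, 2.4])
corner [415.98053226  82.50257507  40.        ]
```

The carriage end is 109.5 mm wide (108 expected) at -8.3°, so its centre is about (625,178). Move over it and down to a hover.

```bash
python3 -m pendant '[{"dx":0.8,"dy":0.18,"dz":0,"ax":0,"ay":0,"az":-0.05,"hand":0.4},{"dx":1,"dy":0,"dz":0,"ax":0,"ay":0,"az":0,"hand":0.4},{"dx":1,"dy":0,"dz":0,"ax":0,"ay":0,"az":0,"hand":0.4},{"dx":1,"dy":0,"dz":0,"ax":0,"ay":0,"az":0,"hand":0.4},{"dx":0.6,"dy":0,"dz":0,"ax":0,"ay":0,"az":0,"hand":0.4},{"dx":0,"dy":0,"dz":0,"ax":0,"ay":0,"az":0,"hand":0.4},{"dx":0,"dy":0,"dz":1,"ax":0,"ay":0,"az":0,"hand":0.4},{"dx":0,"dy":0,"dz":1,"ax":0,"ay":0,"az":0,"hand":0.4},{"dx":0,"dy":0,"dz":1,"ax":0,"ay":0,"az":0,"hand":0.4},{"dx":0,"dy":0,"dz":0.8,"ax":0,"ay":0,"az":0,"hand":0.4},{"dx":0,"dy":0,"dz":0,"ax":0,"ay":0,"az":0,"hand":0.4},{"dx":0,"dy":0,"dz":0,"ax":0,"ay":0,"az":0,"hand":0.4}]'
python3 - <<'E'
from h import *
from bench import arm,snapshot
st=arm.state(); print(st["position"])
a=snapshot("side"); w=snapshot("wrist"); w["st"]=st; pickle.dump(w,open("w4.pkl","wb"))
im=np.hstack([cv2.resize(a["frame"][190:350,140:340,::-1],(480,384),interpolation=2), cv2.resize(w["frame"][...,::-1],(320,200)).repeat(1,0)[:200] if 0 else cv2.copyMakeBorder(cv2.resize(w["frame"][...,::-1],(320,200)),0,184,0,0,0)])
cv2.imwrite("pics/hover.png",im)
E
```

```text
time_s: 8.25
position: [624.9, 175.7, 98.1]
ee_rot: [-0.0, 0.757, 0.653, -0.0]
contact_force: [1.4, -0.4, -3.9]
grip_width: 55.3
gripper_force: 43.9
[624.86865452 175.72108546  98.11754609]
```

View pics/hover.png

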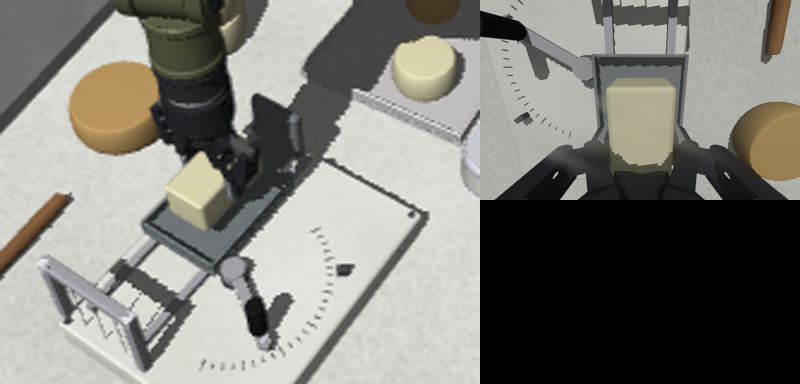

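The block hovers inside the carriage. In the wrist inset (half scale) the far wall's top is at about full-resolution (230,110)–(414,110), and the lever pivot at about (208,138). A numeric check follows.

Run:
```python
from h import *
w=load("w4");c=cam(w,w["st"])
g=cv2.cvtColor(w["frame"],cv2.COLOR_RGB2GRAY).astype(int)
print(g[98:130,270].tolist()); print(g[98:130,380].tolist()); print(g[140,215:250].tolist(),g[140,395:425].tolist())
A,B=plane(c,(230,110),72),plane(c,(414,110),72); print(A,B,(A+B)/2,np.linalg.norm(A-B))
for p in((250,158),(390,158)): print(plane(c,p,72+32))
print(proj(c,[636,251,72]))
```

```text
[188, 186, 176, 167, 153, 143, 140, 139, 127, 117, 116, 124, 118, 113, 107, 101, 75, 52, 54, 54, 53, 54, 56, 54, 53, 52, 55, 55, 55, 55, 51, 53]
[146, 146, 145, 147, 145, 145, 146, 147, 147, 144, 121, 120, 115, 110, 103, 105, 88, 61, 55, 58, 56, 57, 54, 59, 57, 55, 58, 56, 56, 57, 57, 55]
[137, 137, 138, 139, 138, 139, 139, 139, 141, 133, 111, 106, 107, 109, 107, 94, 69, 44, 42, 44, 45, 45, 46, 50, 52, 80, 110, 108, 109, 109, 106, 106, 107, 110, 108] [109, 107, 108, 109, 111, 110, 103, 69, 47, 52, 54, 54, 54, 76, 100, 110, 111, 108, 104, 114, 153, 179, 179, 177, 178, 178, 175, 176, 173, 172]
[585.44930134 256.05020646  72.        ] [684.74815764 241.33141694  72.        ] [635.09872949 248.6908117   72.        ] 100.38379165553911
[599.06119577 232.78797959 104.        ]
[663.23228783 223.28476219 104.        ]
[322.99393772 105.35862609]
```

The far wall is at y ≈ 250, as expected, so the centre (625,177.5) is confirmed. Lower to just above contact.

```bash
python3 -m pendant '[{"dx":0.06,"dy":0,"dz":0.35,"ax":0,"ay":0,"az":0,"hand":0.4},{"dx":0,"dy":0,"dz":0.35,"ax":0,"ay":0,"az":0,"hand":0.4},{"dx":0,"dy":0,"dz":0.05,"ax":0,"ay":0,"az":0,"hand":0.4},{"dx":0,"dy":0,"dz":0,"ax":0,"ay":0,"az":0,"hand":0.4}]';python3 -m pendant '[{"dx":0,"dy":0,"dz":0.04,"ax":0,"ay":0,"az":0,"hand":0.4},{"dx":0,"dy":0,"dz":0,"ax":0,"ay":0,"az":0,"hand":0.4}]'
```

```text
time_s: 8.75
position: [624.5, 178.5, 74.4]
ee_rot: [-0.0, 0.756, 0.654, -0.001]
contact_force: [0.8, 0.3, -4.4]
grip_width: 55.4
gripper_force: 44.0
time_s: 8.95
position: [625.4, 178.7, 74.2]
ee_rot: [0.0, 0.756, 0.654, 0.0]
contact_force: [-1.0, -0.4, -4.2]
grip_width: 55.5
gripper_force: 44.0
```

```bash
python3 -m pendant '[{"dx":0,"dy":0,"dz":0.05,"ax":0,"ay":0,"az":0,"hand":0.4},{"dx":0,"dy":0,"dz":0,"ax":0,"ay":0,"az":0,"hand":0.4}]';python3 -m pendant '[{"dx":0,"dy":0,"dz":0.04,"ax":0,"ay":0,"az":0,"hand":0.4},{"dx":0,"dy":0,"dz":0,"ax":0,"ay":0,"az":0,"hand":0.4}]'
```

```text
time_s: 9.15
position: [625.6, 178.8, 72.8]
ee_rot: [0.0, 0.756, 0.654, 0.0]
contact_force: [-0.1, -0.6, -4.1]
grip_width: 55.4
gripper_force: 44.2
time_s: 9.35
position: [625.6, 178.9, 72.6]
ee_rot: [0.0, 0.756, 0.654, 0.001]
contact_force: [-3.6, -0.7, 4.4]
grip_width: 55.6
gripper_force: 44.9
```

The force jumped at z = 72.6, the predicted height, so the block is on the carriage floor. Open slightly and lift straight up.

```bash
python3 -m pendant '[{"dx":0,"dy":0,"dz":0,"ax":0,"ay":0,"az":0,"hand":0.78},{"dx":0,"dy":0,"dz":0,"ax":0,"ay":0,"az":0,"hand":0.78},{"dx":0,"dy":0,"dz":0,"ax":0,"ay":0,"az":0,"hand":0.78},{"dx":0,"dy":0,"dz":0,"ax":0,"ay":0,"az":0,"hand":0.78},{"dx":0,"dy":0,"dz":-0.3,"ax":0,"ay":0,"az":0,"hand":0.78},{"dx":0,"dy":0,"dz":-0.7,"ax":0,"ay":0,"az":0,"hand":0.78},{"dx":0,"dy":0,"dz":-1,"ax":0,"ay":0,"az":0,"hand":0.78},{"dx":0,"dy":0,"dz":-1,"ax":0,"ay":0,"az":0,"hand":0.78},{"dx":0,"dy":0,"dz":-1,"ax":0,"ay":0,"az":0,"hand":0.78},{"dx":0,"dy":0,"dz":0,"ax":0,"ay":0,"az":0,"hand":0},{"dx":0,"dy":0,"dz":0,"ax":0,"ay":0,"az":0,"hand":0}]'
python3 - <<'E'
from h import *
from bench import arm,snapshot
st=arm.state(); w=snapshot("wrist"); w["st"]=st; pickle.dump(w,open("w5.pkl","wb"))
s=snapshot("scene"); pickle.dump(s,open("scene5.pkl","wb"))
cv2.imwrite("pics/w5.png",np.vstack([w["frame"],cv2.resize(s["frame"][180:285,370:540],(320,198))[:, :].repeat(2,1)[:198]] )[...,::-1])
E
```

```text
time_s: 10.45
position: [626.0, 178.8, 192.7]
ee_rot: [0.001, 0.756, 0.654, 0.001]
contact_force: [0.8, 0.5, -0.2]
grip_width: 38.4
gripper_force: 0.0
```

View pics/w5.png

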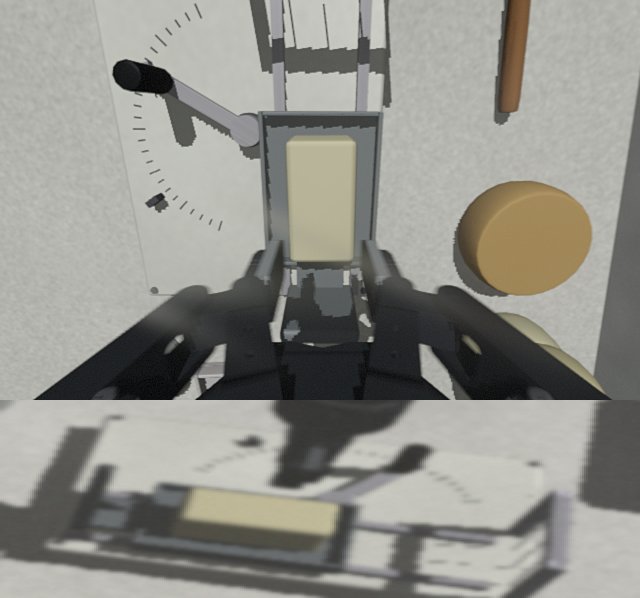

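The block lies flat and centred in the carriage at (320,197). The knob top is at (127,74), the pivot at (247,129) and the marker at (153,200). Next I go behind the handle with the fingers shut, and compute the lever geometry.

```bash
python3 -m pendant '[{"dx":-0.6,"dy":0,"dz":0,"ax":0,"ay":0,"az":0,"hand":0},{"dx":-1,"dy":0,"dz":0,"ax":0,"ay":0,"az":0,"hand":0},{"dx":-1,"dy":0,"dz":0,"ax":0,"ay":0,"az":0,"hand":0},{"dx":-1,"dy":0,"dz":0,"ax":0,"ay":0,"az":0,"hand":0},{"dx":-1,"dy":0,"dz":0,"ax":0,"ay":0,"az":0,"hand":0},{"dx":-0.8,"dy":0,"dz":0,"ax":0,"ay":0,"az":0,"hand":0},{"dx":0,"dy":0,"dz":0,"ax":0,"ay":0,"az":0,"hand":0},{"dx":0,"dy":0,"dz":0,"ax":0,"ay":0,"az":0,"hand":0}]'
python3 - <<'E'
from h import *
from bench import arm,snapshot
st=arm.state(); w6=snapshot("wrist"); w6["st"]=st; pickle.dump(w6,open("w6.pkl","wb"))
cv2.imwrite("pics/w6.png",w6["frame"][...,::-1])
w=load("w5");c=cam(w,w["st"])
K,Pv,M=plane(c,(127,74),108),plane(c,(247,129),62),plane(c,(153,200),54)
print("knob",K,"pivot",Pv,"marker",M)
xh=np.array([.9895,-.144]);yh=np.array([.144,.9895])
for n,X in(("knob",K),("mk",M)):
    d=(X-Pv)[:2]; print(n,np.hypot(*d),np.degrees(np.arctan2(-(d@yh),-(d@xh))))
q=[plane(c,p,108)[:2].round(1).tolist() for p in((288,137),(354,137),(354,262),(287,262))]; print("block top",q)
c6=cam(w6,st); print("handle exp px",proj(c6,[608.6,63.9,125]))
E
```

```text
time_s: 11.35
position: [601.1, 17.4, 190.6]
ee_rot: [-0.001, 0.757, 0.653, -0.001]
contact_force: [1.6, 0.4, -0.1]
grip_width: 0.1
gripper_force: 0.0
knob [502.77056674 295.71253832 108.        ] pivot [567.0902306  244.58593329  62.        ] marker [457.72639247 190.54981263  54.        ]
knob 82.16415825212793 -30.20057367996009
mk 121.98504591908133 34.57376175544372
block top [[608.0, 235.8], [657.2, 228.5], [645.2, 123.6], [588.3, 132.0]]
handle exp px [323.85294321 149.17621936]
```

View pics/w6.png

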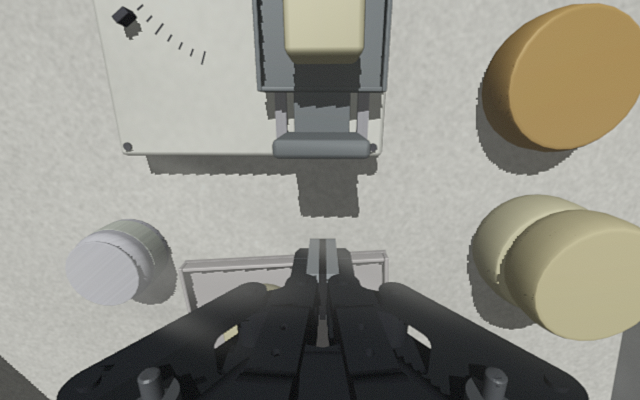

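The handle is at (322,146), against a predicted (324,149). Fingers at (322,245) are in line with it and clear. Knob radius is 82.2 mm (82 expected). Descend and push the first 90 mm.

```bash
python3 -m pendant '[{"dx":0,"dy":0,"dz":1,"ax":0,"ay":0,"az":0,"hand":0},{"dx":0,"dy":0,"dz":1,"ax":0,"ay":0,"az":0,"hand":0},{"dx":0,"dy":0,"dz":1,"ax":0,"ay":0,"az":0,"hand":0},{"dx":0,"dy":0,"dz":0.5,"ax":0,"ay":0,"az":0,"hand":0},{"dx":0,"dy":0,"dz":0,"ax":0,"ay":0,"az":0,"hand":0},{"dx":0.3,"dy":0,"dz":0,"ax":0,"ay":0,"az":0,"hand":0},{"dx":0.3,"dy":0,"dz":0,"ax":0,"ay":0,"az":0,"hand":0},{"dx":0.2,"dy":0,"dz":0,"ax":0,"ay":0,"az":0,"hand":0},{"dx":0.2,"dy":0,"dz":0,"ax":0,"ay":0,"az":0,"hand":0}]' && python3 -m pendant '[{"dx":0.2,"dy":0,"dz":0,"ax":0,"ay":0,"az":0,"hand":0},{"dx":0.2,"dy":0,"dz":0,"ax":0,"ay":0,"az":0,"hand":0},{"dx":0.2,"dy":0,"dz":0,"ax":0,"ay":0,"az":0,"hand":0},{"dx":0.2,"dy":0,"dz":0,"ax":0,"ay":0,"az":0,"hand":0},{"dx":0.2,"dy":0,"dz":0,"ax":0,"ay":0,"az":0,"hand":0},{"dx":0.2,"dy":0,"dz":0,"ax":0,"ay":0,"az":0,"hand":0},{"dx":0.2,"dy":0,"dz":0,"ax":0,"ay":0,"az":0,"hand":0},{"dx":0.2,"dy":0,"dz":0,"ax":0,"ay":0,"az":0,"hand":0},{"dx":0.2,"dy":0,"dz":0,"ax":0,"ay":0,"az":0,"hand":0},{"dx":0.2,"dy":0,"dz":0,"ax":0,"ay":0,"az":0,"hand":0}]'
```

```text
time_s: 12.3
position: [607.2, 48.7, 87.6]
ee_rot: [0.001, 0.756, 0.654, 0.001]
contact_force: [-0.6, -2.1, 1.8]
grip_width: 0.3
gripper_force: 1.0
time_s: 13.3
position: [615.0, 107.9, 86.3]
ee_rot: [0.0, 0.756, 0.654, -0.0]
contact_force: [0.9, -1.8, 0.3]
grip_width: 0.1
gripper_force: 1.0
```

```bash
python3 -m pendant '[{"dx":0.13,"dy":0,"dz":0,"ax":0,"ay":0,"az":0,"hand":0},{"dx":0.13,"dy":0,"dz":0,"ax":0,"ay":0,"az":0,"hand":0},{"dx":0.13,"dy":0,"dz":0,"ax":0,"ay":0,"az":0,"hand":0},{"dx":0.13,"dy":0,"dz":0,"ax":0,"ay":0,"az":0,"hand":0}]' ; python3 -m pendant '[{"dx":0.1,"dy":0,"dz":0,"ax":0,"ay":0,"az":0,"hand":0},{"dx":0.1,"dy":0,"dz":0,"ax":0,"ay":0,"az":0,"hand":0}]'; python3 -m pendant '[{"dx":0.1,"dy":0,"dz":0,"ax":0,"ay":0,"az":0,"hand":0},{"dx":0,"dy":0,"dz":0,"ax":0,"ay":0,"az":0,"hand":0}]'; python3 -m pendant '[{"dx":0.1,"dy":0,"dz":0,"ax":0,"ay":0,"az":0,"hand":0},{"dx":0,"dy":0,"dz":0,"ax":0,"ay":0,"az":0,"hand":0}]'
```

```text
time_s: 13.7
position: [616.7, 120.4, 86.4]
ee_rot: [0.002, 0.757, 0.653, -0.002]
contact_force: [-0.7, -11.5, 3.1]
grip_width: 0.2
gripper_force: 5.4
time_s: 13.9
position: [617.7, 127.5, 86.3]
ee_rot: [0.001, 0.757, 0.654, -0.001]
contact_force: [-0.1, -3.7, 1.1]
grip_width: -0.1
gripper_force: 2.1
time_s: 14.1
position: [618.3, 130.9, 86.3]
ee_rot: [0.001, 0.757, 0.654, -0.001]
contact_force: [0.6, -5.7, 1.5]
grip_width: 0.1
gripper_force: 2.9
time_s: 14.3
position: [618.2, 130.9, 86.4]
ee_rot: [0.003, 0.757, 0.653, -0.003]
contact_force: [-1.3, -15.2, 3.9]
grip_width: -0.2
gripper_force: 7.6
```

```bash
python3 -m pendant '[{"dx":0.08,"dy":0,"dz":0,"ax":0,"ay":0,"az":0,"hand":0},{"dx":0,"dy":0,"dz":0,"ax":0,"ay":0,"az":0,"hand":0},{"dx":0,"dy":0,"dz":0,"ax":0,"ay":0,"az":0,"hand":0}]'; python3 -m pendant '[{"dx":-0.5,"dy":0,"dz":0,"ax":0,"ay":0,"az":0,"hand":0},{"dx":-1,"dy":0,"dz":0,"ax":0,"ay":0,"az":0,"hand":0},{"dx":0,"dy":0,"dz":-1,"ax":0,"ay":0,"az":0,"hand":0},{"dx":0,"dy":0,"dz":-1,"ax":0,"ay":0,"az":0,"hand":0},{"dx":0,"dy":0,"dz":-1,"ax":0,"ay":0,"az":0,"hand":0},{"dx":0,"dy":0,"dz":-1,"ax":0,"ay":0,"az":0,"hand":0},{"dx":0,"dy":-1,"dz":0,"ax":0,"ay":0,"az":0,"hand":0},{"dx":0.5,"dy":-1,"dz":0,"ax":0,"ay":0,"az":0,"hand":0},{"dx":1,"dy":-1,"dz":0,"ax":0,"ay":0,"az":0,"hand":0},{"dx":0.5,"dy":0,"dz":0,"ax":0,"ay":0,"az":0,"hand":0},{"dx":0,"dy":0,"dz":0,"ax":0,"ay":0,"az":0,"hand":0},{"dx":0,"dy":0,"dz":0,"ax":0,"ay":0,"az":0,"hand":0}]'
python3 - <<'E'
from h import *
from bench import arm,snapshot
st=arm.state(); w=snapshot("wrist"); w["st"]=st; pickle.dump(w,open("w7.pkl","wb"))
s=snapshot("side"); pickle.dump(s,open("side7.pkl","wb"))
cv2.imwrite("pics/w7.png",np.vstack([w["frame"],cv2.resize(s["frame"][200:360,140:340],(250,200)).repeat(1,0) if 0 else cv2.copyMakeBorder(cv2.resize(s["frame"][220:360,140:315],(250,200)),0,0,0,390,0)])[...,::-1])
E
```

```text
time_s: 14.6
position: [618.2, 130.9, 86.4]
ee_rot: [0.004, 0.758, 0.653, -0.004]
contact_force: [-3.3, -22.1, 7.0]
grip_width: -0.2
gripper_force: 11.1
time_s: 15.8
position: [532.7, 165.3, 206.3]
ee_rot: [-0.0, 0.756, 0.654, 0.0]
contact_force: [0.4, 0.2, -0.5]
grip_width: -0.4
gripper_force: 0.0
```

View pics/w7.png

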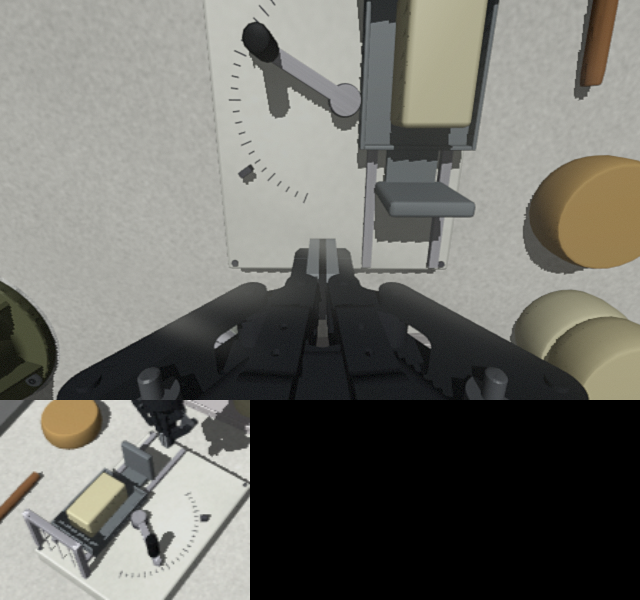

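The carriage is home: rigid stop at 22 N past the detent, with the block still lying in it. In the wrist view the knob top is at (258,36), the pivot at (345,100) and the marker at (247,173). My plan is to grip the knob and carry it along the arc, so I compute the geometry from both wrist views.

Run:
```python
from h import *
a=load("w5");b=load("w7");ca,cb=cam(a,a["st"]),cam(b,b["st"])
print("knob",tri((ca,(127,74)),(cb,(258,36))),"pivot",tri((ca,(247,129)),(cb,(345,100))),"mk",tri((ca,(153,200)),(cb,(247,173))))
K=plane(cb,(258,36),108);P=plane(cb,(345,100),62);M=plane(cb,(247,173),54);print(K,P,M,np.hypot(*(K-P)[:2]),np.hypot(*(M-P)[:2]))
ang=lambda v:np.degrees(np.arctan2(v[1],v[0]))%360
print(ang(K-P),ang(M-P)); st=b["st"]; print(st["position"],st["joints"])
# lever bar axis in w7 : bright bar, carriage end
A=plane(cb,(284,60),58);B=plane(cb,(330,92),58);print("bar",ang(A-B))
# knob mask (very dark, around) in w7
g=cv2.cvtColor(b["frame"],cv2.COLOR_RGB2GRAY); n,l,s,c=cv2.connectedComponentsWithStats((g<45).astype(np.uint8)); i=l[38,258]; print(s[i],c[i])
```

```text
knob (array([504.44823696, 295.05769257, 110.8097004 ]), [0.1, 0.1]) pivot (array([565.26258872, 243.73870258,  54.44132654]), [0.6, 0.6]) mk (array([458.78618146, 189.42257987,  55.57068255]), [1.5, 1.5])
[504.01098034 295.57615239 108.        ] [564.77197289 243.04371673  62.        ] [458.46929784 187.67777319  54.        ] 80.32157252041131 119.85677463216076
139.1541260247137 207.51198861190278
[532.71329668 165.34399551 206.34828903] [ 3.00794353e-01  2.45272614e-01 -1.95176160e-01  1.13011013e+00
  2.67549373e-04  2.01558729e+00]
bar 138.59568672254943
[243  23  36  39 861] [260.51916376  44.04994193]
```

```bash
python3 -m pendant '[{"dx":0.83,"dy":-0.316,"dz":0,"ax":0,"ay":0,"az":0,"hand":0.75},{"dx":0.83,"dy":-0.316,"dz":0,"ax":0,"ay":0,"az":0,"hand":0.75},{"dx":0.83,"dy":-0.316,"dz":0,"ax":0,"ay":0,"az":0,"hand":0.75},{"dx":0.83,"dy":-0.316,"dz":0,"ax":0,"ay":0,"az":0,"hand":0.75},{"dx":0.83,"dy":-0.316,"dz":0,"ax":0,"ay":0,"az":0,"hand":0.75},{"dx":0,"dy":0,"dz":0,"ax":0,"ay":0,"az":-0.97,"hand":0.75},{"dx":0,"dy":0,"dz":0,"ax":0,"ay":0,"az":-0.97,"hand":0.75},{"dx":0,"dy":0,"dz":0,"ax":0,"ay":0,"az":-0.97,"hand":0.75},{"dx":0,"dy":0,"dz":0,"ax":0,"ay":0,"az":-0.97,"hand":0.75},{"dx":0,"dy":0,"dz":0,"ax":0,"ay":0,"az":-0.97,"hand":0.75},{"dx":0,"dy":0,"dz":0,"ax":0,"ay":0,"az":-0.97,"hand":0.75},{"dx":0,"dy":0,"dz":0,"ax":0,"ay":0,"az":-0.97,"hand":0.75},{"dx":0,"dy":0,"dz":0,"ax":0,"ay":0,"az":0,"hand":0.75},{"dx":0,"dy":0,"dz":0,"ax":0,"ay":0,"az":0,"hand":0.75},{"dx":0,"dy":0,"dz":0,"ax":0,"ay":0,"az":0,"hand":0.75}]'
python3 - <<'E'
from h import *
from bench import arm
st=arm.state(); x=R.from_quat(st["ee_rot"],scalar_first=True).as_matrix()
print(st["position"],x[:,0],st["grip_width"], x[:,:2].T@(np.array([503.7,295.4,0])-np.r_[st["position"][:2],0]))
E
```

```text
time_s: 17.4
position: [503.7, 294.7, 206.3]
ee_rot: [-0.0, 0.343, 0.939, -0.0]
contact_force: [0.9, -0.0, -0.3]
grip_width: 64.2
gripper_force: 0.0
[503.67413143 294.6521961  206.26755061] [-7.64622908e-01  6.44477927e-01  1.04739988e-04] 64.23505966813178 [0.46216341 0.58845972]
```

```bash
python3 -m pendant '[{"dx":0,"dy":0,"dz":1,"ax":0,"ay":0,"az":0,"hand":0.75},{"dx":0,"dy":0,"dz":1,"ax":0,"ay":0,"az":0,"hand":0.75},{"dx":0,"dy":0,"dz":1,"ax":0,"ay":0,"az":0,"hand":0.75},{"dx":0,"dy":0,"dz":1,"ax":0,"ay":0,"az":0,"hand":0.75},{"dx":0,"dy":0,"dz":0.5,"ax":0,"ay":0,"az":0,"hand":0.75},{"dx":0,"dy":0,"dz":0,"ax":0,"ay":0,"az":0,"hand":0.5},{"dx":0,"dy":0,"dz":0,"ax":0,"ay":0,"az":0,"hand":0.3},{"dx":0,"dy":0,"dz":0,"ax":0,"ay":0,"az":0,"hand":0.2},{"dx":0,"dy":0,"dz":0,"ax":0,"ay":0,"az":0,"hand":0.2},{"dx":0,"dy":0,"dz":0,"ax":0,"ay":0,"az":0,"hand":0.2},{"dx":0,"dy":0,"dz":0,"ax":0,"ay":0,"az":0,"hand":0.2}]' 20
```

```text
time_s: 18.5
position: [504.2, 295.5, 72.7]
ee_rot: [0.001, 0.342, 0.94, 0.001]
contact_force: [-1.1, 0.2, 5.5]
grip_width: 21.1
gripper_force: 22.3
```

Knob gripped (21 mm). Carry it along the arc in tool axes, first half.

```bash
python3 -m pendant '[{"dx":-0.013,"dy":-0.266,"dz":0,"ax":0,"ay":0,"az":-0.65,"hand":0.2},{"dx":-0.013,"dy":-0.266,"dz":0,"ax":0,"ay":0,"az":-0.65,"hand":0.2},{"dx":-0.013,"dy":-0.266,"dz":0,"ax":0,"ay":0,"az":-0.65,"hand":0.2},{"dx":0,"dy":0,"dz":0,"ax":0,"ay":0,"az":0,"hand":0.2}]';python3 -m pendant '[{"dx":-0.013,"dy":-0.266,"dz":0,"ax":0,"ay":0,"az":-0.65,"hand":0.2},{"dx":-0.013,"dy":-0.266,"dz":0,"ax":0,"ay":0,"az":-0.65,"hand":0.2},{"dx":-0.013,"dy":-0.266,"dz":0,"ax":0,"ay":0,"az":-0.65,"hand":0.2},{"dx":0,"dy":0,"dz":0,"ax":0,"ay":0,"az":0,"hand":0.2}]'
python3 - <<'E'
from h import *
from bench import arm
st=arm.state(); d=st["position"][:2]-[565.5,243.7]; x=R.from_quat(st["ee_rot"],scalar_first=True).as_matrix()[:,0]
print(np.hypot(*d),np.degrees(np.arctan2(d[1],d[0]))%360,np.degrees(np.arctan2(x[1],x[0]))%360)
E
```

```text
time_s: 18.9
position: [491.4, 274.9, 72.7]
ee_rot: [0.001, 0.2, 0.98, 0.001]
contact_force: [-0.7, 0.9, 6.8]
grip_width: 21.3
gripper_force: 22.2
time_s: 19.3
position: [485.4, 251.9, 72.7]
ee_rot: [0.001, 0.055, 0.998, 0.001]
contact_force: [-1.6, 1.6, 6.0]
grip_width: 21.4
gripper_force: 22.3
80.52499877025251 174.15178931894408 173.68789829049663
```

```bash
python3 -m pendant '[{"dx":-0.013,"dy":-0.262,"dz":0,"ax":0,"ay":0,"az":-0.64,"hand":0.2},{"dx":-0.013,"dy":-0.262,"dz":0,"ax":0,"ay":0,"az":-0.64,"hand":0.2},{"dx":-0.013,"dy":-0.262,"dz":0,"ax":0,"ay":0,"az":-0.64,"hand":0.2},{"dx":-0.013,"dy":-0.262,"dz":0,"ax":0,"ay":0,"az":-0.64,"hand":0.2},{"dx":-0.013,"dy":-0.262,"dz":0,"ax":0,"ay":0,"az":-0.64,"hand":0.2},{"dx":-0.013,"dy":-0.262,"dz":0,"ax":0,"ay":0,"az":-0.64,"hand":0.2},{"dx":0,"dy":0,"dz":0,"ax":0,"ay":0,"az":0,"hand":0.2},{"dx":0,"dy":0,"dz":0,"ax":0,"ay":0,"az":0,"hand":0.2}]'
python3 - <<'E'
from h import *
from bench import arm
from scipy.optimize import least_squares
st=arm.state(); d=st["position"][:2]-[565.5,243.7]
print(np.hypot(*d),np.degrees(np.arctan2(d[1],d[0]))%360)
p=np.array([[504.2,295.5],[491.4,274.9],[485.4,251.9],st["position"][:2]])
r=least_squares(lambda c:np.hypot(*(p-c).T)-82,[565,243]); c=r.x; print("pivot fit",c,r.fun)
d=st["position"][:2]-c;m=np.array([458.5,189])-c; print([np.degrees(np.arctan2(v[1],v[0]))%360 for v in(d,m)],np.hypot(*m))
E
```

```text
time_s: 20.1
position: [493.8, 206.3, 72.7]
ee_rot: [0.001, -0.23, 0.973, 0.001]
contact_force: [-2.1, -0.1, 7.4]
grip_width: 21.5
gripper_force: 22.4
80.9073999178192 207.53368698732393
pivot fit [567.00868983 242.96833016] [-0.11894081  0.07499933  0.09599857 -0.08195223]
[np.float64(206.59205887650745), np.float64(206.44410447738406)] 121.18876362330056
```

A circle fit of the path gives pivot (567.0,243.0) with 0.1 mm residuals. The lever is at 206.6° and the marker at 206.4°. Release, lift and measure again.

```bash
python3 -m pendant '[{"dx":0,"dy":0,"dz":0,"ax":0,"ay":0,"az":0,"hand":0.35},{"dx":0,"dy":0,"dz":0,"ax":0,"ay":0,"az":0,"hand":0.5},{"dx":0,"dy":0,"dz":0,"ax":0,"ay":0,"az":0,"hand":0.6},{"dx":0,"dy":0,"dz":0,"ax":0,"ay":0,"az":0,"hand":0.6},{"dx":0,"dy":0,"dz":0,"ax":0,"ay":0,"az":0,"hand":0.6},{"dx":0,"dy":0,"dz":-0.5,"ax":0,"ay":0,"az":0,"hand":0.6},{"dx":0,"dy":0,"dz":-1,"ax":0,"ay":0,"az":0,"hand":0.6},{"dx":0,"dy":0,"dz":-1,"ax":0,"ay":0,"az":0,"hand":0.6},{"dx":0,"dy":0,"dz":-1,"ax":0,"ay":0,"az":0,"hand":0.6},{"dx":0,"dy":0,"dz":-1,"ax":0,"ay":0,"az":0,"hand":0.6},{"dx":0,"dy":0,"dz":0,"ax":0,"ay":0,"az":0,"hand":0.6}]'
python3 - <<'E'
from h import *
from bench import arm,snapshot
st=arm.state(); w=snapshot("wrist"); w["st"]=st; pickle.dump(w,open("w8.pkl","wb")); c=cam(w,st)
piv=np.array([567,243.]); u=lambda a:np.r_[np.cos(np.radians(a)),np.sin(np.radians(a))]
mk=proj(c,[458.5,189,54]); tip=proj(c,np.r_[piv+110*u(206.5),54]); kn=proj(c,np.r_[piv+82*u(206.5),108]); print(st["position"],"pred mk,tip,knob",mk,tip,kn)
g=cv2.cvtColor(w["frame"],cv2.COLOR_RGB2GRAY)
x,y=int(mk[0]),int(mk[1]); y0=max(y-24,0)
for r in range(y0,y+70,3): print(r,' '.join('%3d'%v for v in g[r,x-40:x+41:3]))
E
```

```text
time_s: 21.2
position: [495.5, 206.7, 210.7]
ee_rot: [0.004, -0.23, 0.973, 0.001]
contact_force: [1.1, 0.0, -0.5]
grip_width: 51.5
gripper_force: 0.0
[495.49930019 206.72685057 210.72934717] pred mk,tip,knob [322.51358116 141.83982169] [322.41880391 153.06954659] [322.39582099 195.16806978]
117 194 194 195 196 197 195 196 196 198 198 199 197 198 198 199 203 201 200 201 202 195 177 145 180 186 183 184
120 196 196 196 197 196 197 197 197 198 197 198 197 198 198 199 200 200 199 198 200 200 201 184 165 160 184 183
123 196 195 196 196 197 197 198 197 198 198 197 197 199 201 199 200 199 198 199 199 201 202 203 190 174 144 187
126 195 196 195 196 197 199 196 197 199 200 181 172 177 205 200 201 200 200 199 201 202 202 202 204 200 180 148
129 195 198 197 198 198 199 198 198 199 201 136  95  98  95 189 205 202 200 202 201 202 203 204 204 204 205 184
132 196 198 199 199 199 198 197 198 201 202 183  98 101  67  65 152 203 203 203 202 202 203 204 204 203 204 204
135 195 198 199 200 200 198 197 199 201 202 126  98  99  80  87 134 204 203 201 201 201 202 203 202 204 206 205
138 197 197 198 200 200 
[... 2075 characters left out ...]
 208 210 210 209 210 210 208
195 201 202 202 203 203 203 202 203 194  97  59  63  63  63  64  66  68  72 213 208 209 209 210 209 210 209 210
198 201 201 203 204 203 203 203 202 210  93  78  59  62  61  63  66  65 141 209 209 209 209 210 210 210 209 211
201 199 199 202 203 201 200 202 204 175  95  98  80  59  61  61  60 130 209 209 208 208 209 209 209 210 210 211
204 200 201 202 201 200 202 203 204 207  94  96  96 151 137 130 154 185 207 209 208 209 209 209 209 210 209 211
207 199 200 201 200 200 200 202 204 201  97  97  96 152 151 154 151 190 209 209 208 209 210 210 210 211 211 211
210 198 199 200 200 202 201 202 204 188  96  98  95 154 152 153 151 192 208 207 207 208 209 208 210 210 211 211
```

Numerically, the tip is at about (323,148) and the marker tab centred at about (323.5,138), so they align to about 1 mm. A last numeric check that the carriage is still home and the block still in place, then I hand in.

Run:
```python
from h import *
from bench import arm,snapshot,workorder
b=load("w7");c=cam(b,b["st"]); A,B=plane(c,(361,150),72),plane(c,(474,150),72); print("near wall mid",(A+B)/2,"expected home",[627.5,193.5])
for n in("side",):
    f=snapshot(n)["frame"]; o=load("side7")["frame"]
    d=cv2.absdiff(f[225:300,160:235],o[225:300,160:235]).max(2); print("changed px in carriage area",int((d>40).sum()))
print(arm.state()["contact_force"], workorder.job_done())
```

```text
near wall mid [625.40223191 189.338178    72.        ] expected home [627.5, 193.5]
changed px in carriage area 0
the job is handed in; nothing more can be done
[ 0.10095837 -0.06537127 -0.88511305] None
```

I handed the job in at about 21 s, but got no verdict back: the block lies flat in the carriage, the carriage was pushed to its end stop past the detent, and the lever tip is about 1 mm from the marker line.

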